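# Set up the blood-film staining place

### The arm

A 6-joint arm with a two-finger parallel gripper is mounted at the origin on a cart in front of the work surface, level with it; the furniture and walls round the work are solid. World frame = base frame: x ahead of the robot, y to its left, z up, the work surface at z = 0. Lengths are in m, angles in degrees, forces in N, time in s.
With the tool pointing down it reaches from about 0.4 to 0.825 m from the base axis. Payload 7 kg.
Tool frame: the origin (TCP) lies midway between the tips of the shut fingers; the grasp point (between the pads) lies 19 mm behind it; y points along the fingers, z is the direction in which the jaws open and shut, and the axes are right-handed (so a half turn about y gives the same grasp; the last joint's range is limited). The gripper opens to 88 mm and grips with 3 to 60 N. Pads are 19 mm wide; open, the fingers measure 130 mm over their backs; the gripper's body (78 mm by 193 mm) begins 47 mm behind the grasp point.
Start: joints at [93.512, 20.546, 0.682, 0, -70.136, -16.507], TCP at [0.152, 0.658, 0.227] pointing down, gripper open.
Joint ranges: [-176.03, 176.03], [-82.01, 121.73], [-58.28, 71.71], [-173.87, 95.51], [-174.79, -0.11], [-173.66, 173.66]. Speed limits (degrees/s): [136.94, 136.94, 172.46, 180, 180, 180].

### API

Orientations are given as [roll, pitch, yaw] about the fixed x, y, z axes, in that order (R = Rz(yaw) Ry(pitch) Rx(roll)).
In Python, from plant import ctrl gives the robot as it stands.
- The arm moves only by the tool step_arm, never from a script. Its argument "rows" is a list that holds one entry, the list of rows, each a list of 7 numbers: the gripper command: -1 is shut, 1 is fully open, values between are in proportion, then the shift along the world's x, y, z in cm, then the turn, a rotation vector about the world's x, y, z in degrees. In form: [[[fingers, tx, ty, tz, rx, ry, rz], ...]]. A call has 1 to 12 rows; each row shifts and turns the commanded pose from where the row before left it; what a row does not reach is not made up. A row lasts 1/8 s, in which the tool goes at most 62.5 mm and 10.7 degrees, less where a joint would pass 70% of its speed; a pose out of reach is approached as far as the arm can. A call is refused whole if a number of a shift passes 6.25 or a number of a turn 10.7, either way. A call with a gripper value outside its range is refused whole. The fingers move at their own pace and stop on an object; the grip force is fixed at half the most. Time passes only in rows, so rows that do not move let the fingers close. It gives the time, the measured TCP pose, the force and the opening at its end, in the units of the state.
- ctrl.get_obs(): the state, without advancing time (a new reading comes with each control period).
- ctrl.snapshot(name): name is "scene" or "top" or "wrist"; returns the picture (384x512x3 uint8, blue, green, red); there is no depth.
- ctrl.camera_params(name): a dict with "vertical_fov" (degrees; the focal length in pixels is half the picture's height over the tangent of half this angle, whatever the lens; pixels are square), "cx", "cy" (the principal point, pixels), "rvec" (rotation vector, rad) and "tvec" (3), from world to camera coordinates, as OpenCV has them. Camera axes: x right, y down, z forward; pixel columns grow to the right and rows downward; lengths in m; the calibration is good to about 2 mm. The wrist camera is an equidistant fisheye: a pixel r from the principal point sees the ray r / f radians off the axis. A picture is of the moment at which its call begins: read the wrist's pose just before it. camera_params takes no time and is no camera call; for the wrist camera it gives the pose at the moment of the call.
- ctrl.close_job(): hands the job in, once; it reports no verdict.
The state is a dict: "clock": time; "joint_pos": joint angles; "qvel": joint speeds; "tau": joint torques, N m; "tool_pos": TCP position; "orientation": TCP orientation; "force": force on the tool from outside, world axes, zero at the start; "moment": the same for the moment, N m; "opening": finger opening in m.
Only numpy, scipy, OpenCV 4.12 (cv2) and the standard library are available. Lean on these libraries where they do the work, as an engineer would, in place of code of your own. Each camera call takes 0.05 s, during which the arm holds its last target. There are 200 camera calls.

### The job

Set the staining place ready for blood films: lower each bottle into the weighted stand of its colour (red-capped bottle in red, blue-banded amber bottle in blue, green-banded dropper bottle in green) and the box of slides into the oblong dark grey stand, long side along long side. Everything must sit upright and fully down in its stand; lower things in, do not drop them, tip no bottle, and leave the beaker and the tally counter where they are.

Things in the scene. Friction and masses are not known exactly. Their poses are not given: they have to be found in the camera images.
- red_holder: Red bottle stand, fixed: round aluminium puck (foot 65 mm across, 5 mm high) with a red cup-shaped insert, for the red-capped bottle. Floor of the insert 6 mm above the desk, floor flat, 46 mm across, inside widening to 49 mm at the rim, 24 mm above the desk. Origin: centre of the foot's underside, z up.
- blue_holder: Blue bottle stand, fixed: round aluminium puck (foot 65 mm across, 5 mm high) with a blue cup-shaped insert, for the amber bottle with the blue band. Floor of the insert 6 mm above the desk, floor flat, 42 mm across, inside widening to 45 mm at the rim, 24 mm above the desk. Origin: centre of the foot's underside, z up.
- green_holder: Green bottle stand, fixed: round aluminium puck (foot 65 mm across, 5 mm high) with a green cup-shaped insert, for the dropper bottle with the green band. Floor of the insert 6 mm above the desk, floor flat, 46 mm across, inside widening to 49 mm at the rim, 24 mm above the desk. Origin: centre of the foot's underside, z up.
- slide_stand: Stand for the slide box, fixed: oblong aluminium foot 111 x 63 mm with a dark grey floor and four dark-grey-lined corner posts, the sides open between them (73 mm gap on the long sides, 25 mm on the short ones). Floor 6 mm above the desk, room for 94 (x) x 46 (y) mm at the floor and 98 x 50 mm at the corners' tops, 20 mm above the desk. Origin: centre of the underside, z up, x along the long side.
- red_bottle: White bottle with a red screw cap and a pink-red band (red stain). Body round, 30 mm across up to 43 mm height (then a shoulder), 70 mm tall overall, 60 g, loose, standing. Origin: centre of its underside, z up along the bottle. Belongs in the red stand.
- blue_bottle: Amber-brown bottle with a black screw cap and a blue band (blue stain). Body round, 26 mm across up to 39 mm height (then a shoulder), 62 mm tall overall, 50 g, loose, standing. Origin: centre of its underside, z up along the bottle. Belongs in the blue stand.
- green_bottle: White dropper bottle with a white pointed tip and a green band (rinse). Body round, 30 mm across up to 47 mm height (then a shoulder), 76 mm tall overall, 40 g, loose, standing. Origin: centre of its underside, z up along the bottle. Belongs in the green stand.
- slide_box: White box of microscope slides with a red and grey label, 79 (x) x 31 (y) x 24 (z) mm, 120 g, loose, lying flat. Origin: centre of its underside, z up, x along the 79 mm side. Belongs in the oblong dark grey stand, either way round.
- beaker: Small open plastic beaker, 45 mm across, 54 mm tall, 60 g, loose: a bystander, standing between the fixed mixer (143 mm tall) and the fixed microscope. Origin: centre of its underside, z up.
- tally_counter: Round white hand tally, 52 x 44 x 21 mm, 60 g, loose: a bystander at the desk's front edge, in front of the fixed microscope (0.43 m tall, right of the work). Origin: centre of its underside.
Things that resemble listed ones, but are neither listed nor needed, are in the scene too. What is shaped like the blue_bottle but yellow is not meant. What is shaped like the red_bottle but yellow is not meant.

How it is judged (in metres and radians):
At the end, for the whole second after the job is handed in: Each bottle stands in the stand of its colour and the slide box lies in its stand: within 12 mm of the centre, down on the floor (origin under 10 mm above the desk), within 0.1 rad of upright, the box's long side within 0.25 rad of the stand's; all at rest (horizontal distance between red_bottle and red_holder below 0.012 m and z of red_bottle in the frame of red_holder below 0.01 m and angle between each of red_bottle, blue_bottle, green_bottle, slide_box's own z axis and vertical below 0.1 rad and linear speed of each of red_bottle, blue_bottle, green_bottle, slide_box below 0.02 m/s and angular speed of each of red_bottle, blue_bottle, green_bottle, slide_box below 0.3 rad/s and horizontal distance between blue_bottle and blue_holder below 0.012 m and z of blue_bottle in the frame of blue_holder below 0.01 m and horizontal distance between green_bottle and green_holder below 0.012 m and z of green_bottle in the frame of green_holder below 0.01 m and horizontal distance between slide_box and slide_stand below 0.012 m and z of slide_box in the frame of slide_stand below 0.01 m and angle between the x axis of slide_box and the x axis of slide_stand, either way round below 0.25 rad); the robot touches nothing.
It fails at once if a bottle or the beaker is tipped over (angle between any of red_bottle, blue_bottle, green_bottle, beaker's own z axis and vertical above 0.5 rad).
It fails at once if the beaker or the tally is pushed more than 3 cm away (distance of any of beaker, tally_counter from where it was at the start of the episode above 0.03 m).
It fails at once if a bottle or the box is dropped into its stand instead of being lowered ((horizontal distance between red_bottle and red_holder below 0.03 m and z of red_bottle in the frame of red_holder below 0.03 m and linear speed of red_bottle above 0.6 m/s) or (horizontal distance between blue_bottle and blue_holder below 0.03 m and z of blue_bottle in the frame of blue_holder below 0.03 m and linear speed of blue_bottle above 0.6 m/s) or (horizontal distance between green_bottle and green_holder below 0.03 m and z of green_bottle in the frame of green_holder below 0.03 m and linear speed of green_bottle above 0.6 m/s) or (horizontal distance between slide_box and slide_stand below 0.03 m and z of slide_box in the frame of slide_stand below 0.03 m and linear speed of slide_box above 0.6 m/s)).
It also fails if it takes over 112 s, if anything falls off the work surface, if the arm or the gripper's body presses on something with over 40 N, if the wrist force passes 120 N, or if a joint passes its speed limit or range.

## Working session

There is one attempt and no reset: what is moved stays moved. The work goes in short steps, Python scripts to look and compute and a tool call to move; the robot and the scene stay as the last step left them, time stands still between calls to the robot, and variables do not carry over. Pictures are saved under pics/ and viewed, about 12 in all and at most 16, crops included, and the job is handed in when it is done.

Besides the shell and the picture viewer there is one more tool, called after ">>>" in YAML: its name, and indented under it one key for each argument. step_arm: Moves the arm, as the interface text tells. Its arguments: {"type":"object","properties":{"rows":{"type":"array"}},"required":["rows"]}

```bash
ls; mkdir -p pics; cat > h.py <<'E'
import numpy as np, cv2
from plant import ctrl
def cam(n):
    p=ctrl.camera_params(n); R=cv2.Rodrigues(np.array(p["rvec"],float))[0]; t=np.array(p["tvec"],float).ravel()
    f=192/np.tan(np.radians(p["vertical_fov"])/2); return p,R,t,f
def ray(c,u,v,fish=False):
    p,R,t,f=c; x=(u-p["cx"])/f; y=(v-p["cy"])/f
    if fish:
        r=np.hypot(x,y); d=np.array([x/r*np.sin(r),y/r*np.sin(r),np.cos(r)]) if r>1e-9 else np.array([0,0,1.])
    else: d=np.array([x,y,1.])
    return -R.T@t, R.T@d
def onz(c,u,v,z,fish=False):
    o,d=ray(c,u,v,fish); return o+d*(z-o[2])/d[2]
def proj(c,P,fish=False):
    p,R,t,f=c; q=R@np.array(P,float)+t
    if fish:
        s=np.hypot(q[0],q[1]); th=np.arctan2(s,q[2]); return p["cx"]+f*th*q[0]/s, p["cy"]+f*th*q[1]/s
    return p["cx"]+f*q[0]/q[2], p["cy"]+f*q[1]/q[2]
E
python3 - <<'E'
from h import *
for n in("scene","top","wrist"):
    c=cam(n); print(n,"campos",-c[1].T@c[2],"f",c[3],c[0]["cx"],c[0]["cy"],"fwd",c[1][2])
    im=ctrl.snapshot(n); cv2.imwrite(f"pics/{n}0.png",im)
    if n=="top": cv2.imwrite("pics/top0b.png",cv2.resize(im,(768,576),interpolation=cv2.INTER_CUBIC))
print(ctrl.get_obs())
E
```

```text
pics
scene campos [ 0.07403608 -0.28542826  0.76507362] f 407.7557373595063 246.97614389419812 190.05063617480454 fwd [ 0.53163276  0.43335147 -0.72771774]
top campos [0.52944518 0.14165855 1.19265648] f 476.5374066996844 257.21225759403274 193.39711762422 fwd [ 0.04947779 -0.00131795 -0.99877435]
wrist campos [0.22302865 0.64046318 0.38401517] f 297.3186396354542 254.79790364323983 187.61895952415944 fwd [-0.26940271  0.0614852  -0.96106282]
{'clock': 0.15, 'joint_pos': array([ 9.35127896e+01,  2.05813515e+01,  6.46436870e-01, -1.44522113e-02,
       -7.01366143e+01, -1.65071411e+01]), 'qvel': array([ 0.00191673, -0.20463522,  0.13942339,  0.09841657,  0.04365451,
        0.0855827 ]), 'tau': array([-1.99920614e-03, -5.83277106e+01,  2.93291706e+01,  7.00128347e+00,
        8.81085318e-03, -1.15862335e-04]), 'tool_pos': array([0.15171874, 0.6573486 , 0.22585054]), 'orientation': array([-8.99275583e+01,  7.29774303e-03,  1.67000734e+02]), 'force': array([ 0.49088371,  0.30898697, -1.07839287]), 'moment': array([-0.03287604, -0.01255411,  0.0005039 ]), 'opening': 0.08779882705506784}
```

View pics/top0b.png

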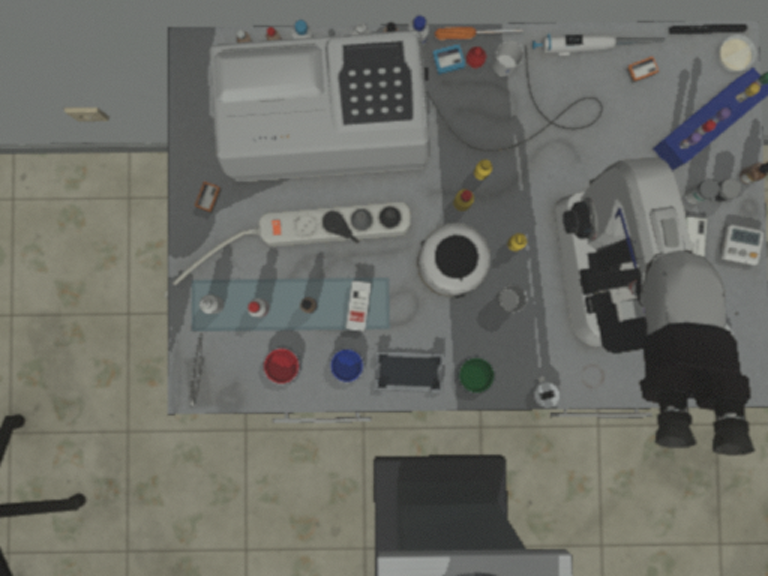

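View pics/scene0.png

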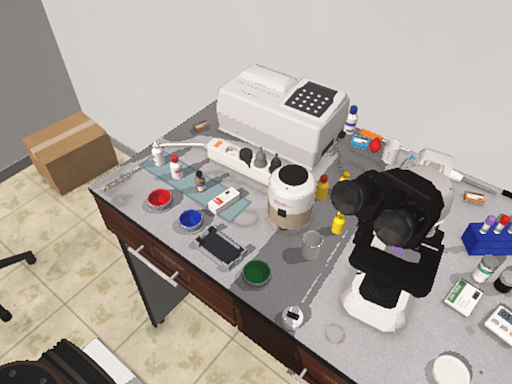

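The top view (1.5×, full-size pixels = /1.5) shows the candidates in one row on the teal mat:
- White dropper with the green band, (209,303).
- White bottle with the red cap, (257,308).
- Amber bottle with the black cap, (309,303).
- Slide box, (358,305).

The yellow look-alikes are at (466,199), (484,170) and (518,242), and are not meant. The stands are red (282,366), blue (347,365), grey (409,371) and green (477,375). The beaker is at (511,299) and the tally at (547,395). I'll confirm in a crop and measure.

```bash
python3 - <<'E'
from h import *
im=cv2.imread("pics/top0.png"); c=cam("top")
a=im[175:275,120:340]; cv2.imwrite("pics/crop1.png",cv2.resize(a,None,fx=3.6,fy=3.6,interpolation=cv2.INTER_CUBIC))
b=cv2.imread("pics/scene0.png")[135:290,135:275]; 
cv2.imwrite("pics/crop2.png",cv2.resize(b,None,fx=3.8,fy=3.8,interpolation=cv2.INTER_CUBIC))
hsv=cv2.cvtColor(im,cv2.COLOR_BGR2HSV); H,S,V=cv2.split(hsv)
ms={"red":((H<8)|(H>172))&(S>110)&(V>60),"blue":(H>108)&(H<130)&(S>110),"green":(H>50)&(H<80)&(S>100),
"white":(S<40)&(V>185)}
for k,m in ms.items():
    m=m.astype(np.uint8); m[:180]=0;m[275:]=0;m[:,:125]=0;m[:,345:]=0
    n,l,st,ce=cv2.connectedComponentsWithStats(m)
    for i in range(1,n):
        if st[i,4]>12: print(k,st[i],ce[i].round(1),[onz(c,*ce[i],z)[:2].round(4) for z in(.024,.07)])
E
```

```text
red [166 202   7   6  34] [168.8 204.4] [array([0.5631, 0.3572]), array([0.5617, 0.3487])]
red [235 208   7   3  13] [238.1 209.2] [array([0.5492, 0.1875]), array([0.5485, 0.1857])]
red [176 233  23  22 386] [187.2 243.4] [array([0.4671, 0.3127]), array([0.4696, 0.3059])]
blue [221 233  20  21 324] [230.7 243.1] [array([0.4667, 0.2064]), array([0.4692, 0.2038])]
green [307 243  18  16 209] [315.2 250.7] [array([4.455e-01, 4.000e-04]), array([0.4488, 0.0059])]
```

View pics/crop1.png

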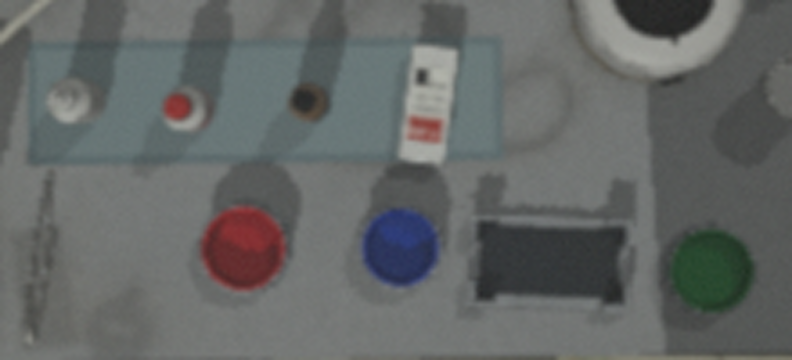

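View pics/crop2.png

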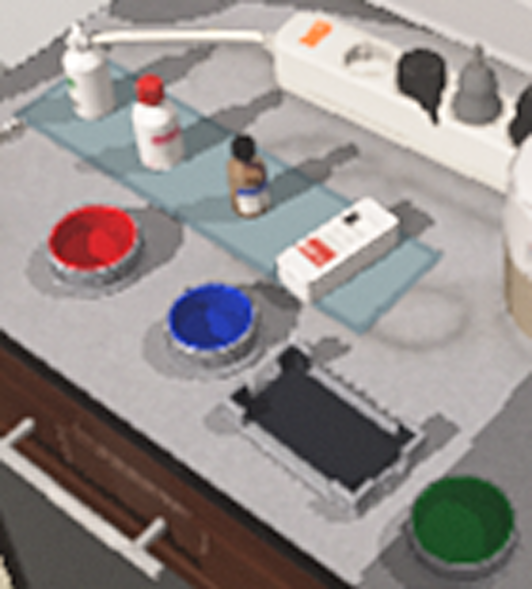

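The crops confirm it: white dropper with green band, white bottle with red cap and pink band, amber bottle with blue band, slide box with its label, and all four stands. I'll work out positions from both views.

```bash
python3 - <<'E'
from h import *
T=cam("top");S=cam("scene")
t=lambda x,y:(120+(x+.5)/3.6-.5,175+(y+.5)/3.6-.5)
s=lambda x,y:(135+(x+.5)/3.8-.5,135+(y+.5)/3.8-.5)
L={"redH":((187,243.4),s(94,237),.024),"blueH":((230.7,243.1),s(211,316),.024),"greenH":(t(711.5,270.5),s(463,519),.024),
"redB":((168.8,204.4),s(149,78),.070),"blueB":(t(304,101),s(244,140),.062),"greenB":(t(68,97),s(79,30),.074),
"box":(t(428,104),s(340,238),.024),"stand":(t(553,262),s(325,425),.006)}
for k,(a,b,z) in L.items(): print(k,onz(T,*a,z)[:2].round(4),onz(S,*b,z)[:2].round(4))
def ang(a,b,z,c,f): d=onz(c,*f(*b),z)-onz(c,*f(*a),z); return np.degrees(np.arctan2(d[1],d[0])).round(1),np.linalg.norm(d).round(3)
print("box",ang((398,160),(413,44),.024,T,t),ang((443,164),(458,47),.024,T,t))
print("stand",ang((480,218),(630,226),.02,T,t),ang((478,300),(625,303),.006,T,t))
print("mixer",onz(T,303,172,.143), onz(T,280,172,.1),"strip near edge",[onz(T,u,v,.03)[:2].round(3) for u,v in((175,163),(273,155))])
E
```

```text
redH [0.4671 0.3131] [0.464  0.3114]
blueH [0.4666 0.2064] [0.4631 0.2053]
greenH [ 0.4478 -0.0048] [ 0.4444 -0.006 ]
redB [0.5616 0.3488] [0.5626 0.3521]
blueB [0.5649 0.2665] [0.5637 0.2668]
greenB [0.569  0.4191] [0.565  0.4224]
box [0.563  0.1862] [0.5618 0.185 ]
stand [0.4537 0.102 ] [0.4539 0.105 ]
box (np.float64(-7.9), np.float64(0.08)) (np.float64(-7.9), np.float64(0.08))
stand (np.float64(-93.7), np.float64(0.102)) (np.float64(-91.9), np.float64(0.101))
mixer [0.6275684  0.03849373 0.143     ] [0.63222796 0.08718848 0.1       ] strip near edge [array([0.664, 0.341]), array([0.681, 0.1  ])]
```

>>> step_arm:
  rows:
    - [[0.3,3.3,-3.9,0,0,0,1],[0.3,3.3,-3.9,0,0,0,1],[0.3,3.3,-3.9,0,0,0,1],[0.3,3.3,-3.9,0,0,0,1],[0.3,3.3,-3.9,0,0,0,1],[0.3,3.3,-3.9,0,0,0,0],[0.3,3.3,-3.9,0,0,0,0],[0.3,3.3,-3.9,0,0,0,0],[0.3,3.3,-3.9,0,0,0,0],[0.3,3.3,-3.9,0,0,0,0],[0.3,3.3,-3.9,0,0,0,0],[0.3,3.3,-3.9,0,0,0,0]]

```text
clock: 1.65
tool_pos: [0.5486, 0.1883, 0.2265]
orientation: [-90.0, -0.0, 172.0]
force: [0.5, 1.3, 0.4]
opening: 0.0566
```

```bash
python3 - <<'E'
from h import *
c=cam("wrist"); im=ctrl.snapshot("wrist")
for P in((.5625,.186,.024),(.5625-.039,.186+.0054,.024),(.5625+.039,.186-.0054,.024),(.5642,.2667,.062),(.465,.206,.024),(.4537,.103,.006)):
    u,v=proj(c,P,True); cv2.drawMarker(im,(int(u),int(v)),(255,0,255),0,8)
cv2.imwrite("pics/w1.png",cv2.resize(im,(768,576)))
E
```

```text
(no output)
```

View pics/w1.png

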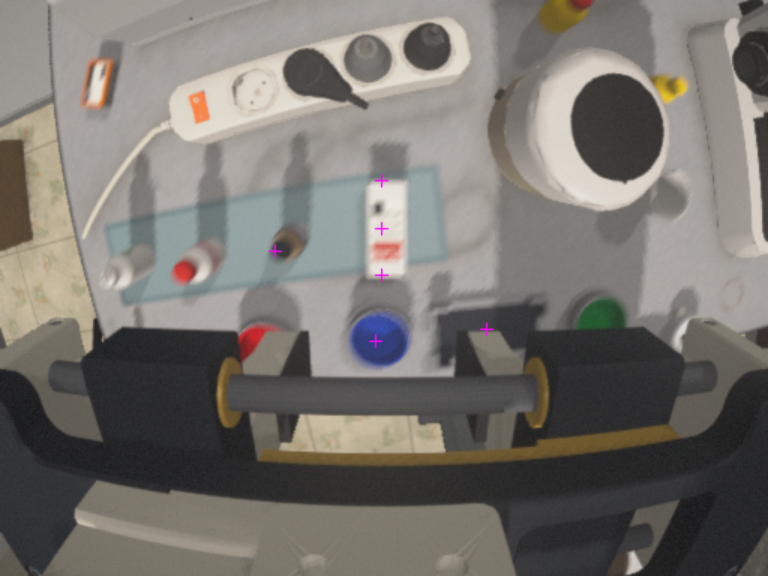

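The markers land within about 2–3 mm of the box, the blue cup and the stand. The gripper is wide along the jaws, so my off-centre grasp (15 mm toward the robot) keeps it clear of the mixer. Descending now.

>>> step_arm:
  rows:
    - [[0.3,0,-0.1,-3,0,0,0],[0.3,0,-0.1,-3,0,0,0],[0.3,0,0,-3,0,0,0],[0.3,0,0,-3,0,0,0],[0.3,0,0,-3,0,0,0],[0.3,0,0,-2,0,0,0],[0.3,0,0,-2,0,0,0],[0.3,0,0,-1.5,0,0,0],[0.3,0,0,-1,0,0,0],[0.3,0,0,-0.7,0,0,0],[0.3,0,0,0,0,0,0]]

```text
clock: 3.08
tool_pos: [0.5477, 0.1876, 0.0044]
orientation: [-90.0, -0.0, 172.0]
force: [-0.1, 0.3, -0.6]
opening: 0.0566
```

>>> step_arm:
  rows:
    - [[-1,0,0,0,0,0,0],[-1,0,0,0,0,0,0],[-1,0,0,0,0,0,0],[-1,0,0,0,0,0,0],[-1,0,0,0,0,0,0],[-1,0,0,0,0,0,0]]

```text
clock: 3.82
tool_pos: [0.548, 0.1878, 0.0049]
orientation: [-90.0, 0.0, 172.0]
force: [-2.2, -0.6, 4.8]
opening: 0.0309
```

>>> step_arm:
  rows:
    - [[-1,0,0,1,0,0,0],[-1,0,0,2,0,0,0],[-1,0,0,3,0,0,0],[-1,0,0,3,0,0,0],[-1,0,0,2,0,0,0],[-1,-1.0,-0.8,0,0,0,-9.4],[-1,-1.0,-0.8,0,0,0,-9.4],[-1,-1.0,-0.8,0,0,0,-9.4],[-1,-1.0,-0.8,0,0,0,-9.4],[-1,-1.0,-0.8,0,0,0,-9.4],[-1,-1.0,-0.8,0,0,0,-9.4]]

```text
clock: 5.2
tool_pos: [0.4873, 0.1393, 0.1148]
orientation: [-90.0, -0.0, 115.3]
force: [0.0, -0.2, -1.0]
opening: 0.0313
```

>>> step_arm:
  rows:
    - [[-1,-1.0,-0.8,0,0,0,-9.4],[-1,-1.0,-0.8,0,0,0,-9.4],[-1,-1.0,-0.6,0,0,0,-9.4],[-1,-0.4,-0.1,0,0,0,0],[-1,0,0,-2,0,0,0],[-1,0,0,-2,0,0,0],[-1,0,0,-2,0,0,0],[-1,0,0,0,0,0,0]]

```text
clock: 6.2
tool_pos: [0.4531, 0.1163, 0.0536]
orientation: [-89.9, 0.1, 87.6]
force: [-0.7, 0.1, -1.5]
opening: 0.0309
```

```bash
python3 - <<'E'
from h import *
for n in("scene",):
    im=ctrl.snapshot(n); cv2.imwrite("pics/s2.png",cv2.resize(im[120:300,130:290],(640,720))[:600])
im=ctrl.snapshot("wrist"); cv2.imwrite("pics/w2.png",im)
a=im; b=cv2.resize(cv2.imread("pics/s2.png"),(409,384)); cv2.imwrite("pics/c2.png",cv2.resize(np.hstack([b,a[:,60:451]]),None,fx=1,fy=1))
print(ctrl.get_obs()["tool_pos"])
E
```

```text
[0.45418293 0.116949   0.05501868]
```

View pics/c2.png

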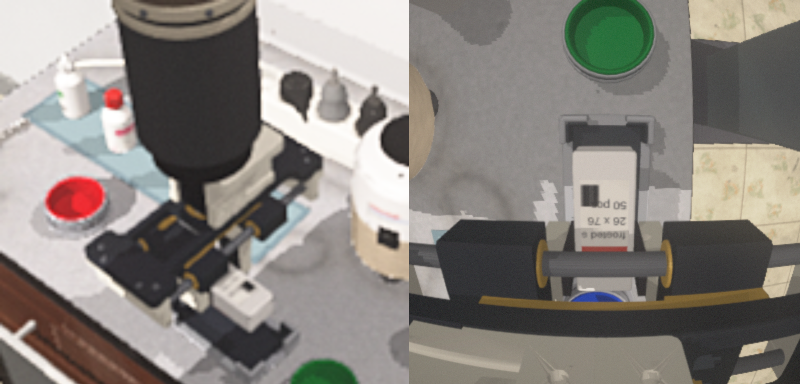

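The box is in line with the stand and centred sideways between the posts (wrist view, box at 572–638 and posts at 565–647). Lowering.

>>> step_arm:
  rows:
    - [[-1,0,0,-1,0,0,0],[-1,0,0,-1,0,0,0],[-1,0,0,-0.7,0,0,0],[-1,0,0,-0.5,0,0,0],[-1,0,0,-0.5,0,0,0],[-1,0,0,-0.4,0,0,0],[-1,0,0,-0.3,0,0,0],[-1,0,0,0,0,0,0]]

```text
clock: 7.3
tool_pos: [0.4538, 0.1167, 0.0108]
orientation: [-90.0, 0.0, 87.4]
force: [-1.9, 0.1, 3.2]
opening: 0.0308
```

>>> step_arm:
  rows:
    - [[0.3,0,0,0,0,0,0],[0.3,0,0,0,0,0,0],[0.3,0,0,0,0,0,0],[0.3,0,0,0,0,0,0],[0.3,0,0,1,0,0,0],[0.3,0,0,2,0,0,0],[0.3,0,0,3,0,0,0],[0.3,0,0,4,0,0,0],[0.3,2.2,3,2,0,0,0],[0.3,3,4,0,0,0,0],[0.3,3,4,0,0,0,0],[0.3,2.8,3.8,0,0,0,0]]

```text
clock: 8.8
tool_pos: [0.5647, 0.266, 0.1315]
orientation: [-90.0, -0.0, 87.4]
force: [0.2, -0.9, -0.3]
opening: 0.0569
```

```bash
python3 - <<'E'
from h import *
o=ctrl.get_obs(); c=cam("wrist"); im=ctrl.snapshot("wrist"); print(o["tool_pos"],o["orientation"],o["opening"])
for P in((.564,.265,.062),(.562,.349,.07),(.565,.42,.076),(.465,.312,.024)):
    u,v=proj(c,P,True); cv2.drawMarker(im,(int(u),int(v)),(255,0,255),0,8)
t=ctrl.snapshot("top")[195:275,150:350]
cv2.imwrite("pics/c3.png",np.vstack([im[:300],cv2.resize(t,(512,205))]))
E
```

```text
[0.56472562 0.266027   0.13153541] [-9.00375467e+01 -3.22897243e-02  8.74107940e+01] 0.05693812525635248
```

View pics/c3.png

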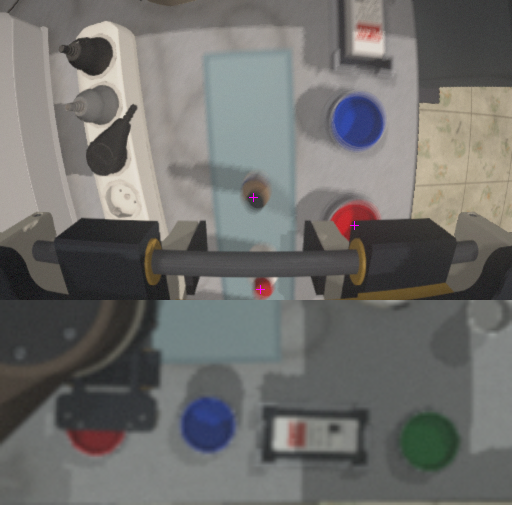

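The box sits in its stand (top view), and the blue and red bottle marks land on their caps. Picking the blue bottle.

>>> step_arm:
  rows:
    - [[0.3,0,-0.1,-2,0,0,0],[0.3,0,0,-2,0,0,0],[0.3,0,0,-2,0,0,0],[0.3,0,0,-2,0,0,0],[0.3,0,0,-1.5,0,0,0],[0.3,0,0,-1,0,0,0],[0.3,0,0,-0.55,0,0,0],[-1,0,0,0,0,0,0],[-1,0,0,0,0,0,0],[-1,0,0,0,0,0,0],[-1,0,0,0,0,0,0],[-1,0,0,0,0,0,0]]

```text
clock: 10.4
tool_pos: [0.564, 0.2638, 0.0204]
orientation: [-90.0, -0.0, 87.4]
force: [-1.5, -0.1, 1.9]
opening: 0.0252
```

>>> step_arm:
  rows:
    - [[-1,0,0,1,0,0,0],[-1,0,0,2,0,0,0],[-1,0,0,2,0,0,0],[-1,0,0,2,0,0,0],[-1,-2,-1.2,0,0,0,0],[-1,-2,-1.2,0,0,0,0],[-1,-2,-1.2,0,0,0,0],[-1,-2,-1.2,0,0,0,0],[-1,-1.9,-1,0,0,0,0],[-1,0,0,-1,0,0,0],[-1,0,0,-1.5,0,0,0],[-1,0,0,0,0,0,0]]

```text
clock: 11.9
tool_pos: [0.4644, 0.2052, 0.0635]
orientation: [-89.9, 0.1, 87.4]
force: [-0.4, 0.0, 0.2]
opening: 0.025
```

>>> step_arm:
  rows:
    - [[-1,0,0,-1,0,0,0],[-1,0,0,-1,0,0,0],[-1,0,0,-0.7,0,0,0],[-1,0,0,-0.6,0,0,0],[-1,0,0,-0.4,0,0,0],[-1,0,0,-0.2,0,0,0],[-1,0,0,0,0,0,0],[-1,0,0,0,0,0,0]]

```text
clock: 12.9
tool_pos: [0.4648, 0.2057, 0.0263]
orientation: [-90.0, -0.0, 87.4]
force: [-2.0, -0.6, 3.3]
opening: 0.0255
```

>>> step_arm:
  rows:
    - [[0.3,0,0,0,0,0,0],[0.3,0,0,0,0,0,0],[0.3,0,0,0,0,0,0],[0.3,0,0,0,0,0,0],[0.3,0,0,1,0,0,0],[0.3,0,0,2,0,0,0],[0.3,0,0,3,0,0,0],[0.3,0,0,4,0,0,0],[0.3,2.2,3.3,1,0,0,0],[0.3,2.5,3.6,0,0,0,0],[0.3,2.5,3.6,0,0,0,0],[0.3,2.5,3.8,0,0,0,0]]

```text
clock: 14.4
tool_pos: [0.5626, 0.3498, 0.1371]
orientation: [-90.0, -0.0, 87.4]
force: [0.0, -0.3, 0.5]
opening: 0.0568
```

```bash
python3 - <<'E'
from h import *
o=ctrl.get_obs(); c=cam("wrist"); im=ctrl.snapshot("wrist"); print(o["tool_pos"],o["orientation"],o["opening"])
for P in((.465,.2055,.068),(.562,.349,.07),(.567,.42,.076),(.465,.312,.024)):
    u,v=proj(c,P,True); cv2.drawMarker(im,(int(u),int(v)),(255,0,255),0,8)
t=ctrl.snapshot("scene")[150:290,120:280]
cv2.imwrite("pics/c4.png",np.vstack([im[:300],cv2.resize(t,(343,300))[:, :].copy() if 0 else cv2.copyMakeBorder(cv2.resize(t,(343,300)),0,0,0,169,0)]))
E
```

```text
[0.56261649 0.34975586 0.13708711] [-9.00338530e+01 -3.06763142e-02  8.74020448e+01] 0.056821699330069066
```

View pics/c4.png

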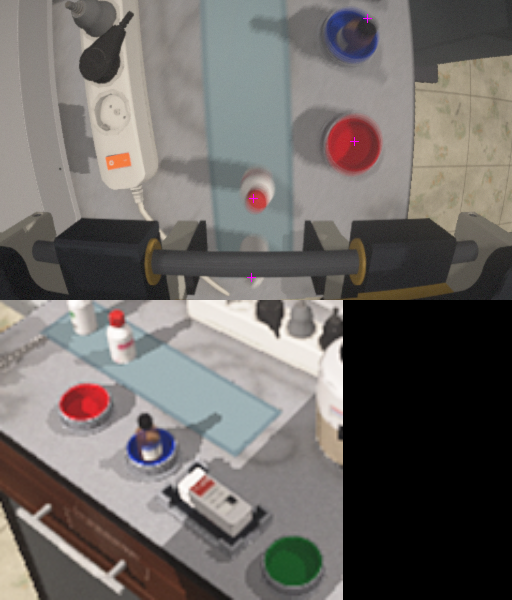

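Blue stands upright in its cup, the box lies in its stand, and the red cap at (257,200) matches its mark at (254,198). Picking red.

>>> step_arm:
  rows:
    - [[0.3,0,0,-2,0,0,0],[0.3,0,0.1,-2,0,0,0],[0.3,0,0,-2,0,0,0],[0.3,0,0,-2,0,0,0],[0.3,0,0,-1.7,0,0,0],[0.3,0,0,-1,0,0,0],[0.3,0,0,-0.6,0,0,0],[-1,0,0,0,0,0,0],[-1,0,0,0,0,0,0],[-1,0,0,0,0,0,0],[-1,0,0,0,0,0,0],[-1,0,0,0,0,0,0]]

```text
clock: 16.0
tool_pos: [0.562, 0.3499, 0.0235]
orientation: [-90.0, -0.0, 87.4]
force: [-0.0, -0.2, 2.4]
opening: 0.0291
```

>>> step_arm:
  rows:
    - [[-1,0,0,1,0,0,0],[-1,0,0,2,0,0,0],[-1,0,0,2,0,0,0],[-1,0,0,2,0,0,0],[-1,-2,-0.8,0,0,0,0],[-1,-2,-0.8,0,0,0,0],[-1,-2,-0.8,0,0,0,0],[-1,-2,-0.8,0,0,0,0],[-1,-1.7,-0.6,0,0,0,0],[-1,0,0,-1,0,0,0],[-1,0,0,-1.5,0,0,0],[-1,0,0,0,0,0,0]]

```text
clock: 17.5
tool_pos: [0.4645, 0.3109, 0.0662]
orientation: [-89.9, 0.1, 87.4]
force: [-0.3, 0.4, -0.2]
opening: 0.0289
```

>>> step_arm:
  rows:
    - [[-1,0,0,-1,0,0,0],[-1,0,0,-1,0,0,0],[-1,0,0,-0.7,0,0,0],[-1,0,0,-0.6,0,0,0],[-1,0,0,-0.4,0,0,0],[-1,0,0,-0.2,0,0,0],[-1,0,0,0,0,0,0],[-1,0,0,0,0,0,0]]

```text
clock: 18.5
tool_pos: [0.4648, 0.3117, 0.0294]
orientation: [-90.0, -0.0, 87.4]
force: [-2.0, 0.1, 4.4]
opening: 0.0291
```

>>> step_arm:
  rows:
    - [[0.3,0,0,0,0,0,0],[0.3,0,0,0,0,0,0],[0.3,0,0,0,0,0,0],[0.3,0,0,0,0,0,0],[0.3,0,0,1,0,0,0],[0.3,0,0,2,0,0,0],[0.3,0,0,3,0,0,0],[0.3,0,0,4,0,0,0],[0.3,2.2,2.7,1,0,0,0],[0.3,2.6,2.7,0,0,0,0],[0.3,2.6,2.7,0,0,0,0],[0.3,2.8,2.7,0,0,0,0]]

```text
clock: 20.0
tool_pos: [0.5676, 0.4206, 0.1401]
orientation: [-90.0, -0.0, 87.4]
force: [0.2, -0.2, 1.1]
opening: 0.0571
```

```bash
python3 - <<'E'
from h import *
o=ctrl.get_obs(); c=cam("wrist"); im=ctrl.snapshot("wrist"); print(o["tool_pos"],o["orientation"],o["opening"])
for P in((.465,.2055,.068),(.465,.312,.076),(.567,.42,.076)):
    u,v=proj(c,P,True); cv2.drawMarker(im,(int(u),int(v)),(255,0,255),0,8)
cv2.imwrite("pics/c5.png",cv2.resize(im[:,100:420],(640,768))[:600])
E
```

```text
[0.56761259 0.42059514 0.14009591] [-9.00300289e+01 -3.59578869e-02  8.74165957e+01] 0.05713973323140827
```

View pics/c5.png

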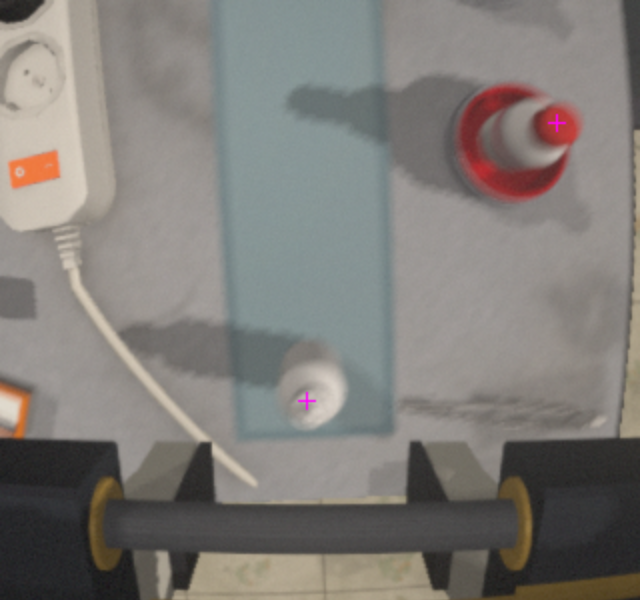

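Red sits in its cup on its mark, and the green tip is on its mark at (307,400). Picking green.

>>> step_arm:
  rows:
    - [[0.3,0,0,-2,0,0,0],[0.3,0,0,-2,0,0,0],[0.3,0,0,-2,0,0,0],[0.3,0,0,-2,0,0,0],[0.3,0,0,-2,0,0,0],[0.3,0,0,-1,0,0,0],[0.3,0,0,-0.6,0,0,0],[-1,0,0,0,0,0,0],[-1,0,0,0,0,0,0],[-1,0,0,0,0,0,0],[-1,0,0,0,0,0,0],[-1,0,0,0,0,0,0]]

```text
clock: 21.55
tool_pos: [0.567, 0.4199, 0.0237]
orientation: [-90.0, -0.0, 87.4]
force: [-1.9, 0.7, 2.8]
opening: 0.029
```

>>> step_arm:
  rows:
    - [[-1,0,0,1,0,0,0],[-1,0,0,2,0,0,0],[-1,0,0,3,0,0,0],[-1,0,0,3,0,0,0],[-1,0,0,3,0,0,0],[-1,-1,-2,0,0,0,0],[-1,-1,-4,0,0,0,0],[-1,-1,-4,0,0,0,0],[-1,-1,-4,0,0,0,0],[-1,-1,-4,0,0,0,0],[-1,-1,-4,0,0,0,0],[-1,-1,-4,0,0,0,0]]

```text
clock: 23.05
tool_pos: [0.4967, 0.1586, 0.1446]
orientation: [-90.1, -0.1, 87.4]
force: [0.8, -0.1, -0.1]
opening: 0.0293
```

>>> step_arm:
  rows:
    - [[-1,-1,-4,0,0,0,0],[-1,-1,-4,0,0,0,0],[-1,-1,-4,0,0,0,0],[-1,-1,-3,0,0,0,0],[-1,-1.1,-1.5,0,0,0,0],[-1,0,0,-2,0,0,0],[-1,0,0,-2,0,0,0],[-1,0,0,-2,0,0,0],[-1,0,0,-1.7,0,0,0],[-1,0,0,0,0,0,0]]

```text
clock: 24.3
tool_pos: [0.4453, -0.0053, 0.0658]
orientation: [-89.9, 0.0, 87.4]
force: [0.0, -0.6, -0.2]
opening: 0.0288
```

```bash
python3 - <<'E'
from h import *
o=ctrl.get_obs(); c=cam("wrist"); im=ctrl.snapshot("wrist"); print(o["tool_pos"],o["orientation"],o["opening"])
cv2.imwrite("pics/c6.png",np.hstack([im[:,100:420],cv2.resize(ctrl.snapshot("scene")[170:310,200:330],(356,384))]))
E
```

```text
[ 0.44526362 -0.00526822  0.06579853] [-8.99193474e+01  3.83403686e-02  8.74175661e+01] 0.028820249264664238
```

View pics/c6.png

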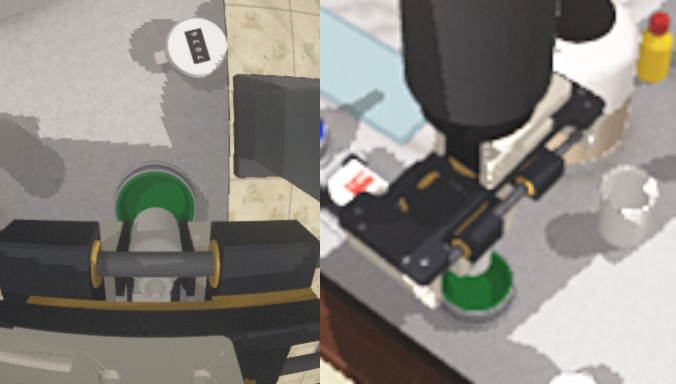

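The bottle is centred over the green cup (155 against 155 px). Lowering.

>>> step_arm:
  rows:
    - [[-1,0,0,-1,0,0,0],[-1,0,0,-0.9,0,0,0],[-1,0,0,-0.6,0,0,0],[-1,0,0,-0.6,0,0,0],[-1,0,0,-0.4,0,0,0],[-1,0,0,-0.2,0,0,0],[-1,0,0,0,0,0,0],[-1,0,0,0,0,0,0]]

```text
clock: 25.4
tool_pos: [0.4457, -0.0054, 0.0296]
orientation: [-90.0, 0.0, 87.4]
force: [-3.4, 0.2, 8.1]
opening: 0.0292
```

>>> step_arm:
  rows:
    - [[0.3,0,0,0,0,0,0],[0.3,0,0,0,0,0,0],[0.3,0,0,0,0,0,0],[0.3,0,0,0,0,0,0],[0.3,0,0,1,0,0,0],[0.3,0,0,2,0,0,0],[0.3,0,0,4,0,0,0],[0.3,0,0,4,0,0,0],[0.3,0,0,4,0,0,0],[0.3,0,3,4,0,0,0],[0.3,0,4,0,0,0,0],[0.3,0,4,0,0,0,0]]

```text
clock: 26.9
tool_pos: [0.4458, 0.1058, 0.2206]
orientation: [-90.1, -0.1, 87.4]
force: [-0.0, -0.7, -0.2]
opening: 0.0569
```

>>> step_arm:
  rows:
    - [[0.3,0,5,0,0,0,0],[0.3,0,5,0,0,0,0],[0.3,0,5,0,0,0,0],[0.3,0,5,0,0,0,0],[0.3,0,5,0,0,0,0],[0.3,-3,5,0,0,0,0],[0.3,-4,5,0,0,0,0],[0.3,-4,5,0,0,0,0],[0.3,-4,4,0,0,0,0],[0.3,-4,4,0,0,0,0],[0.3,-4,4,0,0,0,0],[0.3,0,0,0,0,0,0]]

```text
clock: 28.4
tool_pos: [0.2148, 0.6244, 0.2189]
orientation: [-90.0, 0.0, 87.6]
force: [-0.1, 0.1, 0.3]
opening: 0.0571
```

```bash
python3 - <<'E'
from h import *
o=ctrl.get_obs(); print(o["tool_pos"]); T=cam("top");S=cam("scene")
t=ctrl.snapshot("top"); s=ctrl.snapshot("scene")
for c,im in((T,t),(S,s)):
  for P in((.465,.206,.068),(.4655,.312,.076),(.446,-.0055,.082),(.4537,.103,.03)):
    u,v=proj(c,P); im[int(round(v)),int(round(u))]=(255,0,255)
a=cv2.resize(t[215:275,160:340],(800,267),interpolation=0); b=cv2.resize(s[160:300,130:330],(457,320),interpolation=cv2.INTER_CUBIC)
cv2.imwrite("pics/c7.png",np.vstack([a,cv2.copyMakeBorder(b,0,0,0,343,0)]))
E
```

```text
[0.21479006 0.62438667 0.21894567]
```

View pics/c7.png

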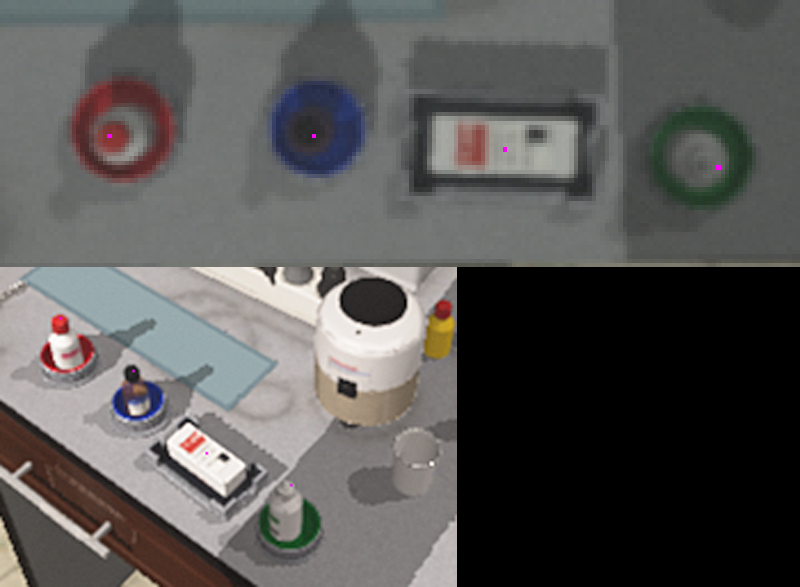

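Everything looks seated and upright; beaker and tally look undisturbed. The green tip in the top view needs one closer look, and I'll compare beaker and tally numerically.

```bash
python3 - <<'E'
from h import *
t=ctrl.snapshot("top"); s=ctrl.snapshot("scene")
a=cv2.resize(t[232:268,298:336],(418,396),interpolation=cv2.INTER_CUBIC); a=cv2.convertScaleAbs(a,alpha=1.8)
b=cv2.resize(s[245:290,235:275],(352,396),interpolation=cv2.INTER_CUBIC)
cv2.imwrite("pics/c8.png",np.hstack([a,b]))
T=cam("top")
for z in(.006,.024,.053,.082): print(z,[(np.array(proj(T,(.446,y,z)))-[298,232])*11 for y in(-.0055,)])
t0=cv2.imread("pics/top0.png")
for n,(u,v) in {"beaker":(340,199),"tally":(364,262)}.items():
    A=cv2.cvtColor(t0[v-16:v+17,u-16:u+17],6).astype(np.float32);B=cv2.cvtColor(t[v-16:v+17,u-16:u+17],6).astype(np.float32)
    print(n,cv2.phaseCorrelate(A,B),abs(A-B).mean())
E
```

```text
0.006 [array([205.03254309, 197.87803602])]
0.024 [array([215.19321918, 203.48440458])]
0.053 [array([232.24064516, 212.89068349])]
0.082 [array([250.18148001, 222.78991968])]
beaker ((-0.04064869378815317, -0.05731940681102188), 1.0091653482781515) 2.6822772
tally ((-0.12224902332946286, -0.0864398160598121), 0.9275999179592839) 3.7006428
```

View pics/c8.png

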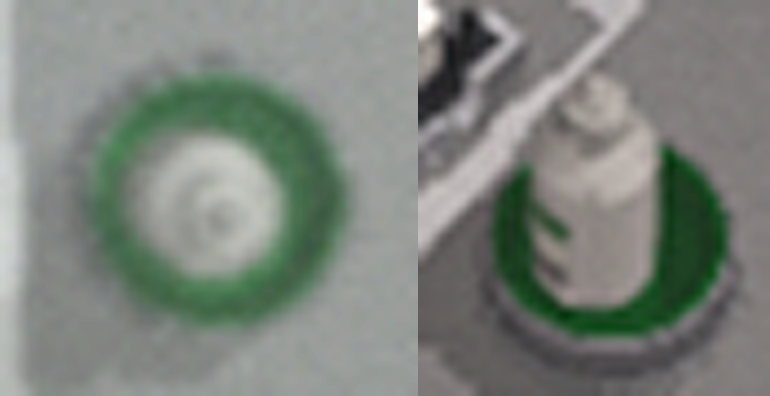

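```bash
python3 - <<'E'
from h import *
T=cam("top");S=cam("scene")
tp=lambda x,y:(298+(x+.5)/11-.5,232+(y+.5)/11-.5); sp=lambda x,y:(235+(x-418+.5)/8.8-.5,245+(y+.5)/8.8-.5)
def tri(a,b):
    o1,d1=ray(T,*a);o2,d2=ray(S,*b);s=np.linalg.lstsq(np.c_[d1,-d2],o2-o1,rcond=None)[0]
    p,q=o1+s[0]*d1,o2+s[1]*d2; return (p+q)/2,np.linalg.norm(p-q)
print("tip",tri(tp(213,212),sp(592,75)))
for z in(.053,.082): print(z,"top",onz(T,*tp(213,212),z),"scene",onz(S,*sp(592,75),z))
print("axis px scene upright",[ (np.array(proj(S,(.446,-.0055,z)))-[235,245])*8.8+[418,0] for z in(.006,.03,.053,.082)])
print("cup rim centre",onz(T,*tp(218,200),.024),onz(S,*sp(612,222),.024))
E
```

```text
tip (array([0.44887029, 0.00299475, 0.07730712]), np.float64(0.0006495756376846958))
0.053 top [ 4.47332561e-01 -2.77649726e-04  5.30000000e-02] scene [0.46188709 0.01343365 0.053     ]
0.082 top [0.44942202 0.0033341  0.082     ] scene [0.44609142 0.00126216 0.082     ]
axis px scene upright [array([609.00019065, 265.09583365]), array([609.70466595, 211.24896716]), array([610.40736792, 157.53764666]), array([611.33446461,  86.67462082])]
cup rim centre [ 0.44787986 -0.00504777  0.024     ] [ 0.44728759 -0.00407694  0.024     ]
```

```bash
python3 -c "
from plant import ctrl
print(ctrl.close_job())"
```

```text
the job is handed in; nothing more can be done
None
```

All four things are in their stands, and I handed the job in at about 29 s of the 112 s allowed. I placed the slide box first, then the blue, red and green bottles. Each was lowered until the wrist force showed contact, at the height that matches the 6 mm stand floor, then released. The arm was moved well clear before handing in.

- **Seating:** the last top and scene views showed everything upright and down in its stand, with the box in line with its stand.
- **Bystanders:** the beaker and the tally moved less than 0.2 pixel in the top view, so they were not disturbed.
- **Checks that disagreed:** the green bottle's tip measured about 7 mm off the cup's centre towards +y. In the top view alone its tip and shoulder offsets differed by an amount that could mean a tilt of about 0.1 rad, right at the limit. The scene view shows no lean. The tip's triangulated height (77 mm, against 82 mm expected) and the contact height both fit a bottle standing on the floor. On the floor, the cup allows at most 8 mm of the permitted 12 mm.
- **Blue bottle:** one wrist view put its cap about 5–7 mm off its mark, but the final top view showed it on the mark.

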